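# Third hand: hold a drawer bracket against the sprung stop of a screwdriving jig

## Robot

A 6-joint arm with a two-finger parallel gripper is mounted at the origin on the work surface. World frame = base frame: x ahead of the robot, y to its left, z up, the work surface at z = 0. Lengths are in m, angles in rad, forces in N, time in s.
With the tool pointing down it reaches from about 0.35 to 1 m from the base axis. Payload 7.1 kg.
Tool frame: the origin (TCP) lies between the finger pads; the fingertips stand 22 mm ahead of it and the grasp point (between the pads) lies 3 mm ahead of it; z points along the fingers, y is the line along which they close (so a half turn about z gives the same grasp; the last joint's range is limited). The gripper opens to 85 mm and grips with 20 to 120 N. Pads are 22 mm wide; open, the fingers measure 114 mm over their backs; the gripper's body (76 mm by 85 mm) begins 54 mm behind the grasp point. The pads swing forward as they close: fully open they stand 13 mm farther back than shut.
Start: joints at [1.217, 0.423, 1.63, -0, 1.089, -0.019], TCP at [0.205, 0.59, 0.253] pointing down, gripper open.
Joint ranges: [-3, 3], [-0.9, 2.11], [0.09, 2.58], [-1.31, 4.45], [0.11, 2.69], [-2.54, 2.54]. Speed limits (rad/s): [2.39, 2.39, 3.01, 3.14, 3.14, 3.14].

## Interface

Orientations are given as a rotation vector (axis times angle).
In Python, from rig import manip gives the robot as it stands. The module is installed in compiled form; this text tells all that it offers. Calls block until the motion is done:
- manip.move_to(position, orientation): joint-space move of the TCP to a pose.
- manip.servo_line(position, orientation=None, rate=0.15): straight line of the TCP; orientation=None keeps the orientation; rate is the mean speed in m/s.
- manip.set_joints(angles): joint-space move.
- manip.command_gripper(opening, f_grip=None): finger opening in m; f_grip is the grip in N (None keeps the last); returns when the fingers have stopped.
- manip.hold(seconds).
- manip.solve_ik(position, orientation): joint angles nearest the present ones, or None.
- manip.camera(name): name is "scene" or "top" or "wrist"; returns a dict with "image" (384x512x3 uint8, red, green, blue), "fx", "fy", "cx", "cy" (pixels), "cam_to_world" (4x4, takes a point from camera to world coordinates); the wrist camera has in their place "mount" (4x4, takes a point from camera to tool coordinates, whose origin is the TCP and whose axes are the flange's). Camera axes: x right, y down, z forward; pixel columns grow to the right and rows downward; lengths in m; the calibration is good to about 2 mm. A picture is of the moment at which its call begins: read the wrist's pose just before it. There is no depth.
A pose or a line that the arm cannot do raises manip.IKError and nothing moves.
- manip.sign_off(): hands the job in; it is judged then, once.
Readings, each from a call of its own:
- manip.get_time(): time.
- manip.get_joint_positions(): joint angles.
- manip.get_joint_vel(): joint speeds.
- manip.get_tau(): joint torques, N m.
- manip.get_position(): TCP position.
- manip.get_ee_rot(): TCP orientation.
- manip.get_contact_force(): force on the tool from outside, world axes, zero at the start.
- manip.get_torque(): the same for the moment, N m.
- manip.get_width(): finger opening in m.
- manip.get_grip_force(): force on a finger pad.
Only numpy, scipy, OpenCV 4.12 (cv2) and the standard library are available. Lean on these libraries where they do the work, as an engineer would, in place of code of your own. Each camera call takes 0.05 s, during which the arm holds its last target. There are 200 camera calls.

## Task

Pick up the L-shaped aluminium drawer bracket, lay its long foot in the channel of the steel jig and slide it, foot first, under the bridge until it meets the sprung stop; then press on with a steady push of about 10 N, so that the stop goes in about half way and never bottoms out. Finish while still holding the bracket there with the gripper, flat in the channel and at rest, so that a workmate can drive the screws through the guide holes in the bridge. Leave the other things on the counter where they stand.

Things in the scene. Friction and masses are not known exactly. Their poses are not given: they have to be found in the camera images.
- bracket: The part: aluminium L bracket, about 180 g, lying loose on its flat foot, 130 long (x) x 40 wide (y) x 8 mm thick. At its tail an upright plate, 12 mm thick (x) x 40 wide, rises to 60 mm above the underside: grip it there, across the 12 or the 40 mm. Origin: centre of the foot's underside; x runs along the foot from the upright (x -65 to -53 mm) to the free end, the nose (+65 mm); z up.
- bracket_grip (a point): The middle of the bracket's upright plate, 42 mm above the underside and 59 mm behind the bracket's origin: a good height to grip it at.
- bracket_nose (a point): The bottom edge of the free end (nose) of the bracket's foot, on its centre line, 65 mm ahead of the bracket's origin.
- jig: Steel jig fixed to the counter. Origin: on the counter, straight below the middle of the bridge; x along the channel, the way the bracket is pushed; y across; z up. Base plate 230 x 90 x 8 mm, x -130 to +100 mm; its top, 8 mm above the counter, is the channel floor. Past the bridge come the stop pad and the spring housing (x +72 to +97 mm, top 38 mm above the counter).
- channel_mouth (a point): Start of the jig's channel, on its floor and centre line, at jig x -100 mm. Two side rails 12 mm wide and 9 mm high above the floor run from x -100 to +30 mm; the channel between them is 46 mm wide (3 mm play each side of the foot), open above and at this end. Lay the foot in before the bridge.
- bridge_edge (a point): Bottom front edge of the jig's bridge, on the centre line, at jig x -20 mm, 22 mm above the counter. The bridge spans the channel from x -20 to +20 mm, 90 mm wide, top 30 mm above the counter (two guide bushes to 34 mm); 14 mm is free between the floor and its underside for the 8 mm foot.
- stop_pad (a joint): How far the sprung stop pad is pushed in along the jig's x, in m: 0 at rest, 0.024 bottomed out. The spring has no preload and takes 0.8 N per mm (800 N/m), so 10 N is 0.0125. It springs back when released.
- stop_face (a point): The middle of the pad's face (40 wide x 18 mm high steel plate) that the nose meets; at rest it is at x +35 mm in the jig, 19 mm above the counter; it moves along the jig's +x with the joint. The face reaches from 10 to 28 mm above the counter.
- weight: Bystander: chrome calibration weight, 38 mm across, 66 mm high, with a knob. Origin under its centre.
- stand: Bystander: clear acrylic phone stand, foot 85 x 70 mm, about 112 mm high. Origin under its centre.
- candle_holder: Bystander: small pewter candle holder, 80 mm across, 52 mm high. Origin under its centre.
- bottle_cap: Bystander: teal silicone bottle cap, 36 mm across, 22 mm high. Origin under its centre.
There are look-alikes about, which are no part of the job. What is meant by the bracket is not brown, and is the smaller of those in its own colour.

How it is judged:
On the way, in this order (a step that is already met when the one before it is completed fails the run):
1. the bracket's nose is under the bridge, in the channel, and has not yet pushed the stop (x of bracket_nose in the frame of jig between -0.02 and 0.03 m and y of bracket_nose in the frame of jig between -0.01 and 0.01 m and z of bracket_nose in the frame of jig below 0.02 m and value of joint stop_pad below 0.004 m), for 0.02 s.
2. the gripper presses the bracket against the stop pad with 6 to 14 N, steadily for half a second (value of joint stop_pad between 0.0075 and 0.0175 m and contact force between bracket and stop_pad between 6 and 14 N and contact force between the fingers and bracket above 3 N and z of bracket_nose in the frame of jig between 0.004 and 0.012 m and y of bracket_nose in the frame of jig between -0.005 and 0.005 m and angle between bracket's own z axis and vertical below 0.08 rad and angle between the x axis of bracket and the x axis of jig, either way round below 0.09 rad), for 0.5 s.
At the end, for the whole second after the job is handed in: The gripper still presses the bracket's nose on the stop pad with 6 to 14 N (pad in 7.5 to 17.5 mm), at rest; the foot lies in the channel, nose within 4 mm of the floor and 5 mm of the centre line, tilted under 0.08 rad, within 0.09 rad of the channel's direction (all of step 2 and linear speed of bracket below 0.01 m/s); the arm keeps its last pose, push and grip.
It fails at once if the stop is bottomed out (pushed in over 22.5 mm) (value of joint stop_pad above 0.0225 m).
It fails at once if a bystander is moved more than 30 mm (distance of any of weight, stand, candle_holder, bottle_cap from where it was at the start of the episode above 0.03 m).
It also fails if it takes over 45 s, if anything falls off the work surface, if the arm or the gripper's body presses on something with over 40 N, if the wrist force passes 120 N, or if a joint passes its speed limit or range.

## Working session

There is one attempt and no reset: what is moved stays moved. The work goes in short steps, each a Python script; the robot and the scene stay as the last script left them, time stands still between calls to the robot, and variables do not carry over. Pictures are saved under pics/ and viewed, at most 10 in all, crops included, and the job is handed in when it is done.

```bash
mkdir -p pics; cat > h.py <<'E'
import numpy as np, cv2
from rig import manip
from scipy.spatial.transform import Rotation as R
def snap(n,f):
    c=manip.camera(n); cv2.imwrite(f,c["image"][:,:,::-1]); return c
def ray(c,u,v,z,T=None):
    T=np.array(c["cam_to_world"]) if T is None else T
    d=T[:3,:3]@np.array([(u-c["cx"])/c["fx"],(v-c["cy"])/c["fy"],1]); o=T[:3,3]
    return o+d*(z-o[2])/d[2]
def proj(c,p,T=None):
    T=np.array(c["cam_to_world"]) if T is None else T
    q=T[:3,:3].T@(np.array(p)-T[:3,3]); return np.array([c["fx"]*q[0]/q[2]+c["cx"],c["fy"]*q[1]/q[2]+c["cy"]])
E
python3 - <<'E'
from h import *
import pickle
for n in("scene","top"):
    c=snap(n,f"pics/{n}0.png"); pickle.dump(c,open(n+".pkl","wb")); print(n,c["fx"],c["cx"],np.round(c["cam_to_world"],3).tolist())
print(manip.get_ee_rot(),manip.get_time())
E
```

```text
scene 433.8505684016333 255.3733200829558 [[-0.582, 0.561, -0.589, 1.373], [0.813, 0.401, -0.421, 0.567], [0.0, -0.724, -0.69, 0.937], [0.0, 0.0, 0.0, 1.0]]
top 370.3754392736222 254.0281930773238 [[0.029, -0.998, 0.064, 0.572], [-0.999, -0.028, 0.017, -0.014], [-0.015, -0.064, -0.998, 1.083], [0.0, 0.0, 0.0, 1.0]]
[-5.23480125e-01 -3.09736942e+00  2.16158974e-03] 0.1
```

View pics/scene0.png

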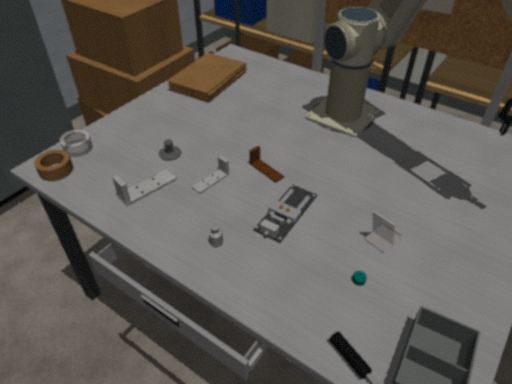

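View pics/top0.png

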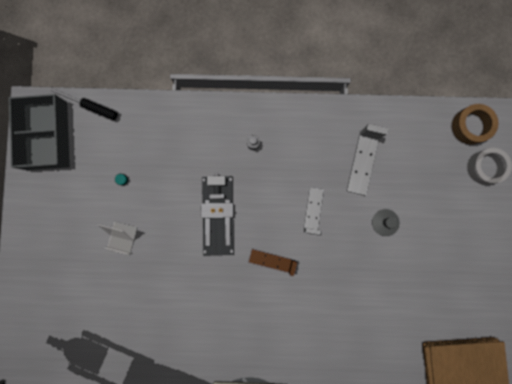

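The scene holds three possible brackets, at top-view pixels: the small silver one (314,210), the large silver one (366,160) and the brown one (273,261). I choose the small silver one at (314,210). The jig is at (218,215), with its stop at the top of the image (+x world). I'll check both in one crop.

```bash
python3 - <<'E'
import cv2
i=cv2.imread("pics/top0.png")[168:262,197:327]; cv2.imwrite("pics/crop0.png",cv2.resize(i,None,fx=6,fy=6,interpolation=cv2.INTER_CUBIC))
j=cv2.imread("pics/scene0.png")[140:245,185:325]; cv2.imwrite("pics/crop1.png",cv2.resize(j,None,fx=5.7,fy=5.7,interpolation=cv2.INTER_CUBIC))
E
```

```text
(no output)
```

View pics/crop0.png

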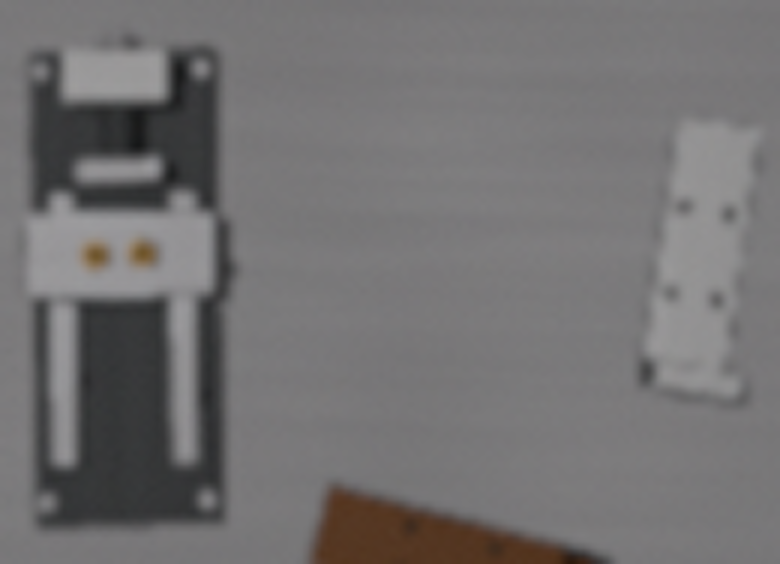

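View pics/crop1.png

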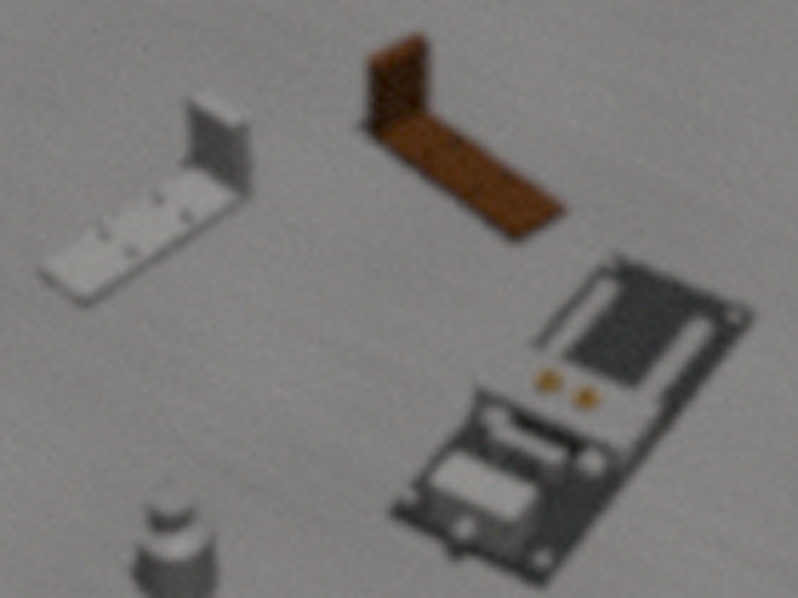

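The crops show the small silver bracket with its nose edge at crop pixels (680,122)–(760,128) and its upright at the bottom (700,380). The jig base corners are at (33,47), (216,47), (222,520) and (38,525), with the mouth at the bottom. The choice is confirmed: not brown, and the smaller silver one. Next, a rough position and a wrist view.

```bash
python3 - <<'E'
from h import *
import pickle
c=pickle.load(open("top.pkl","rb"))
f=lambda u,v,z: ray(c,197+(u+.5)/6-.5,168+(v+.5)/6-.5,z)
J=[f(*p,.008)[:2] for p in((33,47),(216,47),(222,520),(38,525))]
print("jig",np.round(J,4).tolist())
front=(J[0]+J[1])/2; back=(J[2]+J[3])/2; x=(front-back); jy=np.arctan2(x[1],x[0]); print("len",np.linalg.norm(x)); x/=np.linalg.norm(x)
jo=(front+back)/2+x*.015; print("jig o,yaw",jo,jy)
n=f(720,124,.008); t=f(702,382,.06); print("bracket nose,upright mid",n,t,np.linalg.norm((n-t)[:2]),"yaw",np.arctan2(n[1]-t[1],n[0]-t[0]))
T=manip.camera("wrist"); print(T["fx"],T["cx"],T["cy"],np.round(T["mount"],3).tolist())
by=np.arctan2(n[1]-t[1],n[0]-t[0])
# tool down, tool x along the bracket x
def down(y): return (R.from_euler("z",y)*R.from_euler("x",np.pi)).as_rotvec()
for y in (by,by+np.pi,by+np.pi/2,by-np.pi/2): print(y,manip.solve_ik([t[0],t[1],.25],down(y)))
for y in (jy,jy+np.pi,jy+np.pi/2,jy-np.pi/2): print(y,manip.solve_ik([jo[0]-.1,jo[1],.1],down(y)))
E
```

```text
jig [[0.6941, 0.1577], [0.6965, 0.0684], [0.4684, 0.0581], [0.4634, 0.1465]]
len 0.22967223235639578
jig o,yaw [0.59559582 0.10836476] 0.046979834487324665
bracket nose,upright mid [ 0.6657621  -0.17683264  0.008     ] [ 0.54269827 -0.1628911   0.06      ] 0.12385100861220291 yaw -0.11280613427191816
266.70270673392963 254.9861293629849 194.37834641572962 [[-0.0, -0.964, -0.266, 0.067], [1.0, -0.001, 0.001, 0.0], [-0.002, -0.266, 0.964, -0.119], [0.0, 0.0, 0.0, 1.0]]
-0.11280613427191816 [-0.31259814  0.34201323  1.76376531  0.          1.03581412  1.37100432]
3.028786519317875 [-0.31259814  0.34201323  1.76376531  0.          1.03581412 -1.77058834]
1.4579901925229783 [-3.12598144e-01  3.42013227e-01  1.76376531e+00 -4.44089210e-16
  1.03581412e+00 -1.99792009e-01]
-1.6836024610668148 None
0.046979834487324665 [0.19180808 0.49558664 1.97830649 0.         0.66769951 1.71562457]
3.1885724880771176 [ 1.91808078e-01  4.95586644e-01  1.97830649e+00 -4.44089210e-16
  6.67699515e-01 -1.42596808e+00]
1.6177761612822212 [ 1.91808078e-01  4.95586644e-01  1.97830649e+00 -4.44089210e-16
  6.67699515e-01  1.44828243e-01]
-1.5238164923075719 None
```

```bash
cat >> h.py <<'E'
def down(y): return (R.from_euler("z",y)*R.from_euler("x",np.pi)).as_rotvec()
def wrist(f):
    T=np.eye(4); T[:3,:3]=R.from_rotvec(manip.get_ee_rot()).as_matrix(); T[:3,3]=manip.get_position()
    c=snap("wrist",f); c["T"]=T@np.array(c["mount"]); return c
E
python3 - <<'E'
from h import *
import pickle
for n,p,y in (("jig",[.575,.107,.2],.047+np.pi/2),("br",[.605,-.17,.17],-.113+np.pi/2)):
    manip.move_to(p,down(y)); manip.hold(.2)
    c=wrist(f"pics/w_{n}.png"); pickle.dump(c,open(n+".pkl","wb"))
    i=cv2.imread(f"pics/w_{n}.png"); cv2.imwrite(f"pics/w_{n}b.png",cv2.resize(i,(800,600),interpolation=cv2.INTER_CUBIC))
print(manip.get_time())
E
```

```text
3.9167
```

View pics/w_jigb.png

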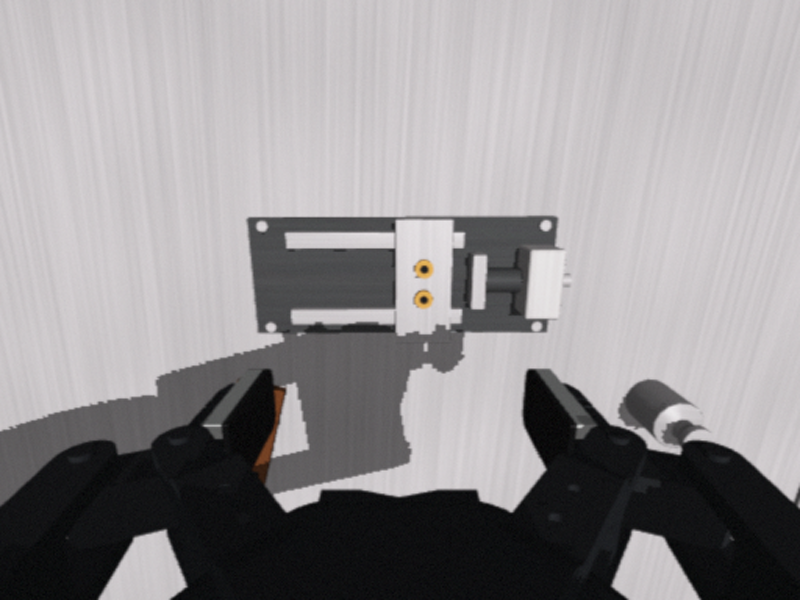

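View pics/w_brb.png

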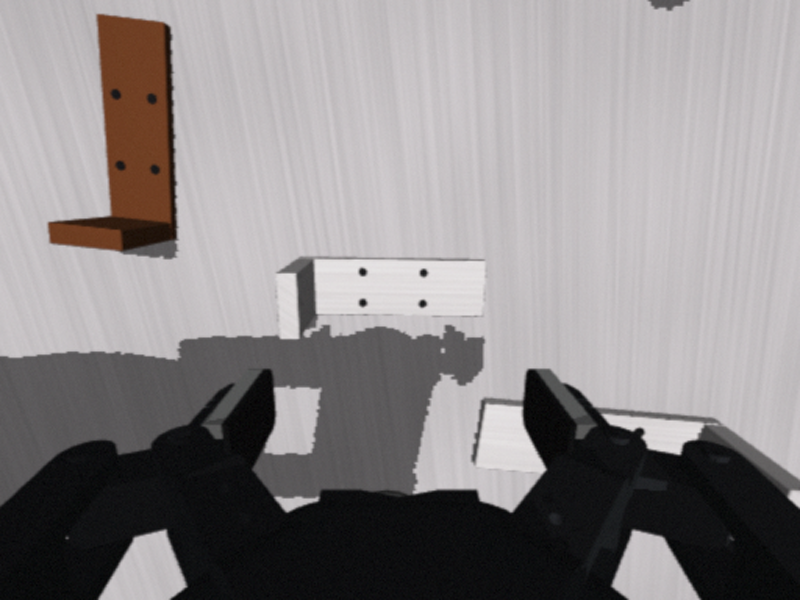

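Jig view, in the 800x600 image: the base corners are at (249,218), (557,217), (259,333), with screws at (262,226), (545,226), (536,326) and (270,327). Bracket view: the nose corners are at (485,260) and (484,317), and the upright's top corners are at (277,273), (298,272), (299,338) and (279,338).

```bash
cat > fit.py <<'E'
from h import *
import pickle
from scipy.optimize import least_squares
def fit(c,pts,x0,S=1.5625):
    P=np.array([p[0] for p in pts]); Q=(np.array([p[1] for p in pts])+.5)/S-.5
    def r(a):
        W=P@R.from_euler("z",a[2]).as_matrix().T+[a[0],a[1],a[3] if len(a)>3 else 0]
        return np.ravel([proj(c,w,c["T"]) for w in W]-Q)
    s=least_squares(r,x0,loss="soft_l1"); return s.x,np.round(r(s.x).reshape(-1,2),1)
E
python3 - <<'E'
from fit import *
c=pickle.load(open("jig.pkl","rb"))
pts=[((-.13,.045,.008),(249,218)),((.1,.045,.008),(557,217)),((-.13,-.045,.008),(259,333)),((.1,-.045,.008),(548,333)),
((-.02,.045,.03),(396,220)),((.02,.045,.03),(453,220)),((-.02,-.045,.03),(397,334)),((.02,-.045,.03),(452,334)),((-.1,.035,.017),(286,233)),((-.1,.023,.017),(286,249)),((-.1,-.023,.017),(292,309))]
print(*fit(c,pts,[.595,.108,.047]),sep="\n")
# measured screw mids
m=[ray(c,(u+.5)/1.5625-.5,(v+.5)/1.5625-.5,.008,c["T"]) for u,v in((262,226),(270,327),(545,226),(536,326))]
a=(m[0]+m[1])/2;b=(m[2]+m[3])/2;print(a,b,np.arctan2(*(b-a)[[1,0]]),np.linalg.norm(b-a))
c=pickle.load(open("br.pkl","rb"))
pts=[((.065,.02,.008),(485,260)),((.065,-.02,.008),(484,317)),((-.065,.02,.06),(277,273)),((-.053,.02,.06),(298,272)),((-.053,-.02,.06),(299,338)),((-.065,-.02,.06),(279,338)),((-.053,.02,.008),(315,258)),((-.053,-.02,.008),(315,316))]
print(*fit(c,pts,[.605,-.17,-.113]),sep="\n")
E
```

```text
[0.593772   0.11151527 0.05132321]
[[-1.6 -0.3]
 [ 2.1 -0.4]
 [-0.7  0.4]
 [ 0.7 -0.2]
 [ 0.2 -0.6]
 [ 1.3 -0.7]
 [ 0.   5.8]
 [-0.6  5.7]
 [-0.5 -0.4]
 [ 0.3  0.1]
 [-0.6  0.6]]
[0.47435716 0.10505948 0.008     ] [0.68299506 0.11542794 0.008     ] 0.04965509691993959 0.20889537854590634
[ 0.60141821 -0.16635117 -0.13052916]
[[ 1.9  0.5]
 [-0.2 -0. ]
 [-1.2 -0.8]
 [-0.9  0.1]
 [ 0.4  0.9]
 [ 0.1  0.7]
 [-0.2 -0.3]
 [ 1.  -1.4]]
```

```bash
python3 - <<'E'
from h import *
import pickle
o=np.array([.6014,-.1664]); y=-.1305; t=o-.059*np.array([np.cos(y),np.sin(y)]); q=down(y+np.pi/2)
manip.command_gripper(.06,80)
manip.move_to([*t,.13],q); manip.servo_line([*t,.045],rate=.1)
manip.command_gripper(0,80)
print(manip.get_width(),manip.get_grip_force(),manip.get_contact_force(),manip.get_position())
F0=manip.get_contact_force()
manip.servo_line([*t,.15]); manip.hold(.2); print(manip.get_width(),manip.get_contact_force()-F0)
j=np.array([.5938,.1115]); jy=.0505; Rj=R.from_euler("z",jy).as_matrix()[:2,:2]
p=j+Rj@[-.154-.006,0]
manip.move_to([*p,.13],down(jy+np.pi/2)); manip.servo_line([*p,.09]); manip.hold(.3)
c=wrist("pics/g.png"); pickle.dump(c,open("g.pkl","wb"))
cv2.imwrite("pics/gb.png",cv2.resize(cv2.imread("pics/g.png"),(800,600),interpolation=cv2.INTER_CUBIC))
print(manip.get_position(),manip.get_width(),manip.get_contact_force(),manip.get_time())
E
```

```text
0.01105189680343038 78.75410199165344 [-1.13420522  0.93821846  6.57061199] [ 0.54307391 -0.15875303  0.04556237]
0.010785000465718888 [ 1.34386769 -1.86251702 -8.08274566]
[0.43440984 0.10350006 0.09059043] 0.010964843455805255 [ 0.37933349 -0.22629924 -1.71518297] 9.1083
```

View pics/gb.png

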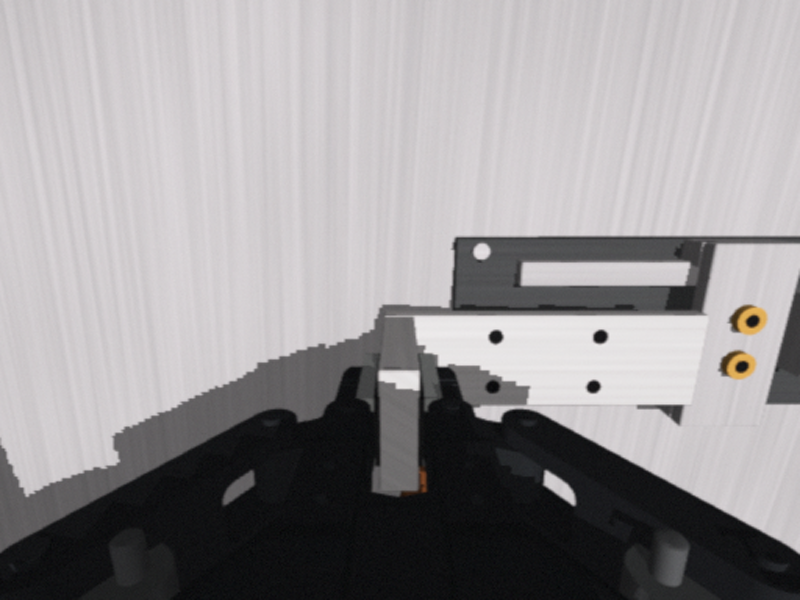

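The bracket is held straight. Its foot-top nose corners are at (706,314) and (691,404), and the foot's upper edge runs from (413,316). The jig's base corner is at (455,238) and a rail end at (520,261)–(518,285). I'll compare both in this one view.

```bash
python3 - <<'E'
from fit import *
c=pickle.load(open("g.pkl","rb"))
pts=[((.065,.02,.008),(706,314)),((.065,-.02,.008),(691,404)),((-.053,.02,.008),(413,316)),((-.065,.02,.06),(378,371)) ]
pts=pts[:3]+[((-.053,.02,.06),(420,371)),((-.065,.02,.06),(379,371))]
print(*fit(c,pts,[.494,.106,.05,.045]),sep="\n")
j=[((-.13,.045,.008),(455,238)),((-.1,.035,.017),(520,261)),((-.1,.023,.017),(519,285)),((-.02,.035,.017),(690,262)),((-.02,.045,.03),(714,242))]
print(*fit(c,j,[.594,.1115,.05]),sep="\n")
E
```

```text
[0.49427214 0.10491344 0.05862185 0.04159313]
[[ 0.7  0. ]
 [-0.9 -0.3]
 [ 0.5  0.4]
 [ 0.3 -0.2]
 [-0.7  0.1]]
[0.59146332 0.11142894 0.05001164]
[[-0.7 -0.4]
 [-0.1  0. ]
 [-0.7  0.7]
 [ 0.6 -0.7]
 [ 1.   0.6]]
```

```bash
python3 - <<'E'
from h import *
jy=.0503; ey=np.array([-np.sin(jy),np.cos(jy)])
p=manip.get_position(); xy=p[:2]+ey*.0013
F0=manip.get_contact_force()
manip.servo_line([*xy,.059],rate=.08); manip.hold(.15); print(manip.get_contact_force()-F0)
z=.059
while z>.049:
    z-=.0007; manip.servo_line([*xy,z],rate=.03); manip.hold(.05)
    f=manip.get_contact_force()-F0
    if f[2]>2.5 or abs(f[:2]).max()>6: break
print(z,f,manip.get_position(),manip.get_torque(),manip.get_time())
c=wrist("pics/l.png"); cv2.imwrite("pics/lb.png",cv2.resize(cv2.imread("pics/l.png"),(800,600),interpolation=cv2.INTER_CUBIC)); import pickle; pickle.dump(c,open("l.pkl","wb"))
E
```

```text
[-0.15504066  0.32179188  0.29794724]
0.0534 [-1.32494564  0.39047655  2.98383644] [0.43440413 0.10481231 0.0535141 ] [-0.0545721   0.10136068  0.04368433] 12.2
```

View pics/lb.png

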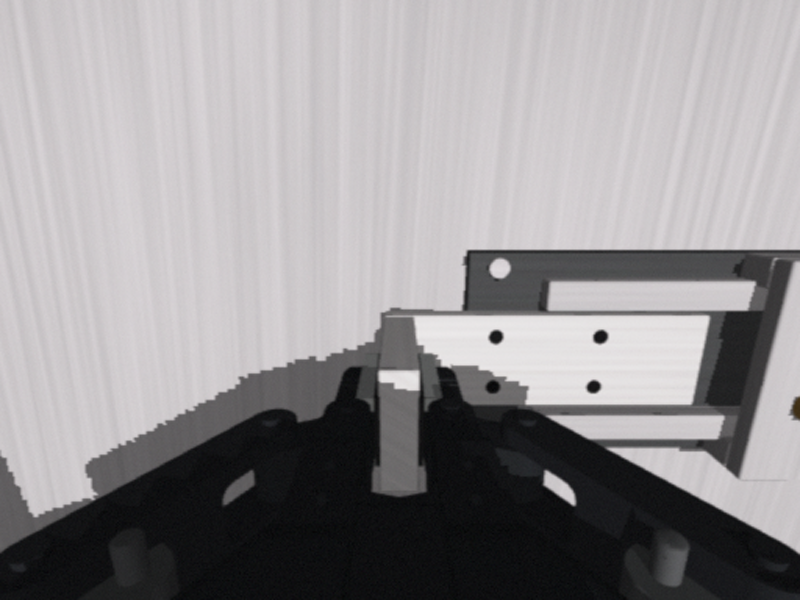

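The foot lies between the rails: its edges are at rows 314 and 404 and the rails at rows 310 and 413. The nose at column 708 is ahead of the bridge at about column 770. Now the slide, then the press under force control.

```bash
python3 - <<'E'
from h import *
jy=.0503; e=np.array([np.cos(jy),np.sin(jy)]); n=np.array([-e[1],e[0]])
s=manip.get_position(); z=.0537
go=lambda d,r=.04: manip.servo_line([*(s[:2]+e*d),z],rate=r)
def rd():
    manip.hold(.06); f=np.mean([manip.get_contact_force() for _ in range(3)],0); p=manip.get_position()[:2]-s[:2]
    return np.array([-f[:2]@e,f[:2]@n,f[2],1e3*p@e,1e3*p@n])
for d in (.02,.04,.055): go(d); print(d,np.round(rd(),2))
d=.055; base=rd()[0]; hit=None
while d<.09:
    d+=.001; go(d,.03); r=rd(); print(round(d,4),np.round(r,2))
    if r[0]-base>5 : break
print(manip.get_time(),manip.get_width())
E
```

```text
0.02 [-1.01  0.17 -1.78 19.95 -0.02]
0.04 [ 5.000e-01 -4.100e-01 -1.060e+00  3.986e+01 -2.000e-02]
0.055 [-3.600e-01 -1.290e+00 -1.290e+00  5.498e+01 -3.000e-02]
0.056 [ 0.56 -0.47 -2.13 55.92  0.  ]
0.057 [ 0.1   0.07 -1.39 57.03 -0.  ]
0.058 [-5.000e-02  3.800e-01 -1.500e+00  5.802e+01 -2.000e-02]
0.059 [ 4.000e-02 -3.000e-02 -1.410e+00  5.905e+01  2.000e-02]
0.06 [ 0.29  0.5  -2.32 60.02  0.  ]
0.061 [ 5.600e-01  4.200e-01 -2.300e+00  6.103e+01  1.000e-02]
0.062 [-1.10e-01 -3.10e-01 -1.79e+00  6.20e+01 -2.00e-02]
0.063 [-0.18 -0.68 -1.62 63.03  0.  ]
0.064 [ 4.000e-01 -8.300e-01 -1.060e+00  6.404e+01 -2.000e-02]
0.065 [-7.000e-02  2.000e-01 -4.500e-01  6.504e+01  1.000e-02]
0.066 [-0.65 -0.15 -2.36 66.05 -0.  ]
0.067 [ 0.11 -0.4  -2.7  67.04 -0.  ]
0.068 [-1.600e-01  1.000e-01 -1.640e+00  6.803e+01  2.000e-02]
0.069 [ 0.32  0.5  -1.45 69.03 -0.  ]
0.07 [ 5.000e-01  6.900e-01 -1.070e+00  6.992e+01 -2.000e-02]
0.071 [ 1.77  0.32 -1.61 70.82  0.  ]
0.072 [ 2.350e+00  3.100e-01 -1.130e+00  7.175e+01 -3.000e-02]
0.073 [ 3.400e+00  3.700e-01 -2.400e-01  7.275e+01 -3.000e-02]
0.074 [ 4.120e+00  9.500e-01 -3.300e-01  7.374e+01 -3.000e-02]
0.075 [ 5.210e+00  5.000e-01 -2.800e-01  7.458e+01 -1.000e-02]
0.076 [ 6.270e+00  3.800e-01  8.300e-01  7.525e+01 -6.000e-02]
20.7833 0.010955549961250761
```

```bash
python3 - <<'E'
from h import *
jy=.0503; e=np.array([np.cos(jy),np.sin(jy)]); s=np.array([0.43440413,0.10481231]); z=.0537; d=.076
while d<.086:
    d+=.001; manip.servo_line([*(s+e*d),z],rate=.03)
    f=[]
    for _ in range(6): manip.hold(.03); f.append(manip.get_contact_force())
    f=np.mean(f,0); F=-f[:2]@e; x=1e3*(manip.get_position()[:2]-s)@e; print(round(d,3),np.round([F,f[2],x,.8*(x-69.3)],2))
    if F>10 or x>81.3: break
manip.hold(.8)
f=np.mean([(manip.hold(.03),manip.get_contact_force())[1] for _ in range(10)],0); print(f,-f[:2]@e,manip.get_position(),manip.get_width(),manip.get_grip_force(),manip.get_time())
c=wrist("pics/f.png"); cv2.imwrite("pics/fb.png",cv2.resize(cv2.imread("pics/f.png"),(800,600),interpolation=cv2.INTER_CUBIC))
snap("scene","pics/scene1.png")
E
```

```text
0.077 [ 7.92  2.9  75.82  5.22]
0.078 [ 9.42  4.4  76.45  5.72]
0.079 [10.75  5.47 77.06  6.21]
[-10.79659516   0.16883579   6.01285777] 10.774451004733498 [0.51136358 0.10858633 0.0535621 ] 0.010668943858424791 79.12838816642761 23.2667
```

View pics/fb.png

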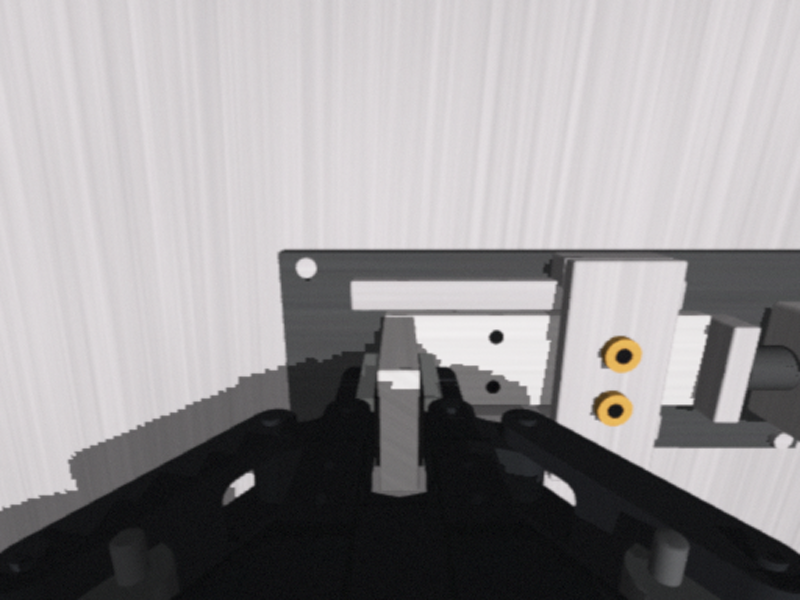

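The nose is against the pad at about column 708 and the foot is straight under the bridge. Some of the push is floor load (Fz +6 N), so I'll ease z slightly and press further, by travel, to about 12 mm.

```bash
python3 - <<'E'
from h import *
jy=.0503; e=np.array([np.cos(jy),np.sin(jy)]); s=np.array([0.43440413,0.10481231]); z=.0537; d=.079
def rd(k=6):
    f=np.mean([(manip.hold(.03),manip.get_contact_force())[1] for _ in range(k)],0); p=manip.get_position()
    x=1e3*(p[:2]-s)@e; F=-f[:2]@e; print(round(d,4),round(z,4),np.round([F,f[2],x,.8*(x-69.3),p[2]],4)); return F,f[2],x
for _ in range(12):
    F,fz,x=rd()
    if fz>1.5: z+=.0003
    elif x<81: d+=.001
    else: break
    if F>13.5: break
    manip.servo_line([*(s+e*d),z],rate=.03)
manip.hold(.6); rd(10); print(manip.get_width(),manip.get_time())
E
```

```text
0.079 0.0537 [1.07876e+01 5.51920e+00 7.70658e+01 6.21270e+00 5.36000e-02]
0.079 0.054 [8.98500e+00 2.80910e+00 7.74457e+01 6.51660e+00 5.38000e-02]
0.079 0.0543 [7.54020e+00 1.35760e+00 7.75255e+01 6.58040e+00 5.40000e-02]
0.08 0.0543 [7.82750e+00 1.24510e+00 7.84027e+01 7.28220e+00 5.39000e-02]
0.081 0.0543 [8.77450e+00 1.80220e+00 7.91245e+01 7.85960e+00 5.39000e-02]
0.081 0.0546 [8.27480e+00 1.10120e+00 7.92248e+01 7.93980e+00 5.41000e-02]
0.082 0.0546 [8.76720e+00 1.47570e+00 7.99603e+01 8.52830e+00 5.41000e-02]
0.083 0.0546 [9.85590e+00 2.09780e+00 8.06522e+01 9.08180e+00 5.41000e-02]
0.083 0.0549 [8.91080e+00 1.11050e+00 8.07331e+01 9.14650e+00 5.43000e-02]
0.084 0.0549 [1.00371e+01 1.44280e+00 8.14396e+01 9.71160e+00 5.43000e-02]
0.084 0.0549 [9.89460e+00 1.34140e+00 8.14525e+01 9.72200e+00 5.43000e-02]
0.010984051876693973 28.55
```

The wrist force (9.9 N) and the spring travel (12.1 mm, or 9.7 N) agree and hold steady.

```bash
python3 -c "
from rig import manip
manip.hold(.3); print(manip.sign_off())"
```

```text
the job is handed in; nothing more can be done
None
```

I handed the job in at about 29 s with the gripper still holding the small silver bracket in the channel, its nose pressing the sprung stop at about 9.8 N (pad in about 12 mm by arm travel) and steady; no verdict came back.

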